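# Find the tight spot in a van cabinet's sliding-door track

### The arm

A 6-joint arm with a two-finger parallel gripper is mounted at the origin on the work surface. World frame = base frame: x ahead of the robot, y to its left, z up, the work surface at z = 0. Lengths are in m, angles in rad, forces in N, time in s.
With the tool pointing down it reaches from about 0.35 to 0.875 m from the base axis. Payload 4.2 kg.
Tool frame: the origin (TCP) lies midway between the tips of the shut fingers; the grasp point (between the pads) lies 19 mm behind it; z points along the fingers, y is the direction in which the jaws open and shut (so a half turn about z gives the same grasp; the last joint's range is limited). The gripper opens to 85 mm and grips with 20 to 120 N. Pads are 22 mm wide; open, the fingers measure 114 mm over their backs; the gripper's body (76 mm by 85 mm) begins 54 mm behind the grasp point. The pads swing forward as they close: fully open they stand 13 mm farther back than shut.
Start: joints at [-0.94, 0.385, 0.008, 0, -1.194, -0.259], TCP at [0.227, -0.582, 0.231] pointing down, gripper open.
Joint ranges: [-3.14, 3.14], [-1.21, 2.06], [-1.07, 1.41], [-3.16, 2.05], [-2.99, -0.16], [-3.1, 3.1]. Speed limits (rad/s): [2.79, 2.79, 3.14, 3.14, 3.14, 3.14].

### API

Orientations are given as a unit quaternion [x, y, z, w].
In Python, from bench import bot gives the robot as it stands. Calls block until the motion is done:
- bot.move_to(position, orientation): joint-space move of the TCP to a pose.
- bot.movel(position, ori=None, v=0.15, stop_force=None): straight line of the TCP; ori=None keeps the orientation; v is the mean speed in m/s. With stop_force (N) it stops when the force on the tool has changed by that much, and returns True; else False.
- bot.movej(angles): joint-space move.
- bot.open_gripper() and bot.gripper_close(effort=None): open the fingers fully, or close them until they stop; effort is the grip in N (None keeps the last).
- bot.sleep(seconds).
- bot.solve_ik(position, orientation): joint angles nearest the present ones, or None.
- bot.get_image(name): name is "side" or "top"; returns (picture, depth): 384x512x3 uint8, blue, green, red; 384x512 float32, m along the optical axis (not along the pixel's ray), 0 where there is no reading.
- bot.camera_model(name): a dict with "camera_matrix" (3x3 intrinsics, pixels), "dist_coeffs" ([k1, k2, p1, p2, k3] as OpenCV has them; the pictures are not rectified), "rvec" (rotation vector, rad) and "tvec" (3), from world to camera coordinates, as OpenCV has them. Camera axes: x right, y down, z forward; pixel columns grow to the right and rows downward; lengths in m; the calibration is good to about 2 mm. A picture is of the moment at which its call begins. camera_model takes no time and is no camera call.
A pose or a line that the arm cannot do raises bot.MotionError and nothing moves.
- bot.sign_off(): hands the job in, once; it reports no verdict.
Readings, each from a call of its own:
- bot.read_t(): time.
- bot.read_joints(): joint angles.
- bot.read_dq(): joint speeds.
- bot.read_joint_torque(): joint torques, N m.
- bot.read_tcp_pos(): TCP position.
- bot.read_tool_rot(): TCP orientation.
- bot.read_contact_force(): force on the tool from outside, world axes, zero at the start.
- bot.read_torque(): the same for the moment, N m.
- bot.read_finger_gap(): opening from 0.0 (shut) to 1.0 (fully open).
Only numpy, scipy, OpenCV 4.12 (cv2) and the standard library are available. Lean on these libraries where they do the work, as an engineer would, in place of code of your own. Each camera call takes 0.05 s, during which the arm holds its last target.

### The job

Somewhere along this cabinet-door track there is a tight spot hidden in the channel. Hold the plywood test panel by its black handle and slide it slowly so that its end pushes the red marker clip ahead until the clip comes up firmly against the tight spot, pressing with about 10 newtons in all and never forcing it; then draw the panel back to leave a gap of about 25 mm, with the clip still standing against the tight spot, and let go. Touch the clip only with the panel, and do not disturb the tape measure, pencil, offcut and screwdriver lying beside the track.

Things in the scene. Friction and masses are not known exactly. Their poses are not given: they have to be found in the camera images.
- track: Dark brown wooden board 100 x 500 x 12 mm, fixed to the bench, that carries the aluminium channel lengthwise. Origin: middle of its underside, on the bench. z up, y along the track in the direction in which the panel must be pushed (from the panel towards the clip). The track may be turned on the bench.
- channel: Aluminium channel 36 mm wide, 24 mm high, 460 mm long, with a 10 mm slot along its top, fixed on the board (its top 36 mm above the bench), axes as the track. Origin: middle of its underside. The tight spot is a rubber lump out of sight inside it, anywhere from 5 to 145 mm on the y+ side of the channel's middle; it stays where it is and takes the clip's front face at that place. It is springy, about 2 N per mm; 16 N on it is forcing.
- handle (a point): Centre of the upper part of the panel's black handle, 110 mm above the bench: an upright block 16 mm along the track, 34 mm across it, its top 21 mm above this point, its free sides reaching 19 mm below this point. Grip it from above with the fingers closing along the track. It is in the middle of the panel's length. The panel only slides along the track, over about 320 mm, against a friction of about 1.5 N.
- nose (a point): Middle of the leading (y+) end face of the plywood panel, 50 mm from the handle's middle along the track and 50 mm above the bench. The panel is 100 mm long, 12 mm thick, its top about 90 mm above the bench.
- clip_tail (a point): Middle of the near (y-) face of the red clip, the face that the panel's nose meets, 50 mm above the bench. The gap is the distance from nose to here.
- clip: Red plastic marker clip that rides in the channel ahead of the panel; the red block is 40 mm across, 20 mm along the track, its top 65 mm above the bench. Origin: on the board's top under the block's middle, so its faces lie 10 mm either way along the track. It slides along the track against a friction of about 3 N and stays where it is left; when the push is taken off, the tight spot presses it back by 1 to 5 mm and it stays there, still touching.
- tape: Bystander: yellow and black tape measure 70 x 36 x 66 mm. Origin: centre of its underside.
- pencil: Bystander: green carpenter's pencil, 150 mm long, 8 mm thick. Origin: middle of its underside.
- offcut: Bystander: wood offcut 120 x 45 x 18 mm. Origin: centre of its underside.
- screwdriver: Bystander: screwdriver about 190 mm long, lying down.
- panel (a joint): How far the panel has slid along the track (m), growing towards the clip; the handle is 155 mm on the y- side of the track's middle at 0.

How it is judged:
On the way, in this order (a step that is already met when the one before it is completed fails the run):
1. the clip is pressed firmly (over 4 N) against the tight spot (contact force between clip and channel above 4 N), for 0.2 s.
2. the panel is drawn back, a gap of 12 to 40 mm from the clip (distance between nose and clip_tail between 0.012 and 0.04 m), for 0.2 s.
At the end, for the whole second after the job is handed in: The clip still stands touching the tight spot (over 0.2 N), the panel's nose is 12 to 40 mm back from it, both are at rest and released (all of step 2 and contact force between clip and channel above 0.2 N and linear speed of clip below 0.01 m/s and velocity of joint panel between -0.01 and 0.01 m/s).
It fails at once if the tight spot is forced (over 16 N between clip and tight spot) (contact force between clip and channel above 16 N).
It fails at once if the robot touches the clip (over 1 N) (contact force between any of the fingers, the arm and clip above 1 N).
It fails at once if a bystander (tape, pencil, offcut, screwdriver) is moved more than 30 mm (distance of any of tape, pencil, offcut, screwdriver from where it was at the start of the episode above 0.03 m).
It also fails if it takes over 67 s, if anything falls off the work surface, if the arm or the gripper's body presses on something with over 40 N, if the wrist force passes 120 N, or if a joint passes its speed limit or range.

## Working session

There is one attempt and no reset: what is moved stays moved. The work goes in short steps, each a Python script; the robot and the scene stay as the last script left them, time stands still between calls to the robot, and variables do not carry over. Pictures are saved under pics/ and viewed, and the job is handed in when it is done.

```bash
ls; mkdir -p pics; python3 - <<'E'
from bench import bot
import cv2,numpy as np
for n in("side","top"):
    im,d=bot.get_image(n); cv2.imwrite(f"pics/{n}0.png",im); np.savez(f"{n}0.npz",im=im,d=d)
    print(n,bot.camera_model(n))
print(bot.read_t(),bot.read_tool_rot(),bot.read_contact_force())
E
```

```text
pics
side {'camera_matrix': array([[431.75175899,   0.        , 248.12150593],
       [  0.        , 431.75175899, 193.43589228],
       [  0.        ,   0.        ,   1.        ]]), 'dist_coeffs': array([-0.0431118,  0.       ,  0.       ,  0.       ,  0.       ]), 'rvec': array([ 1.00982257, -2.33258586,  1.16199065]), 'tvec': array([0.41620218, 0.30746012, 0.48637693])}
top {'camera_matrix': array([[368.53002545,   0.        , 261.10897009],
       [  0.        , 368.53002545, 193.57899103],
       [  0.        ,   0.        ,   1.        ]]), 'dist_coeffs': array([-0.11115162,  0.        ,  0.        ,  0.        ,  0.        ]), 'rvec': array([ 2.19441551, -2.01595159,  0.22302276]), 'tvec': array([-0.01878837,  0.59319839,  0.61309197])}
0.1 [-1.84767828e-01  9.82781706e-01  9.54318150e-04 -2.38545746e-04] [-0.2469255  0.9729013  0.3432924]
```

View pics/side0.png

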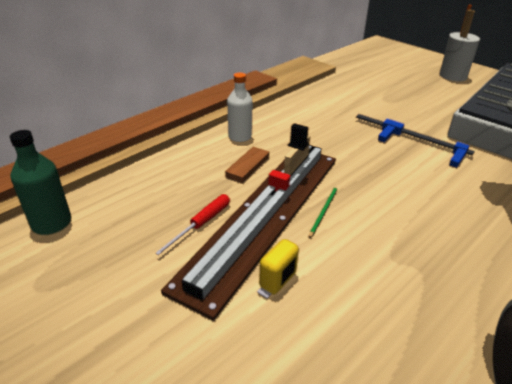

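View pics/top0.png

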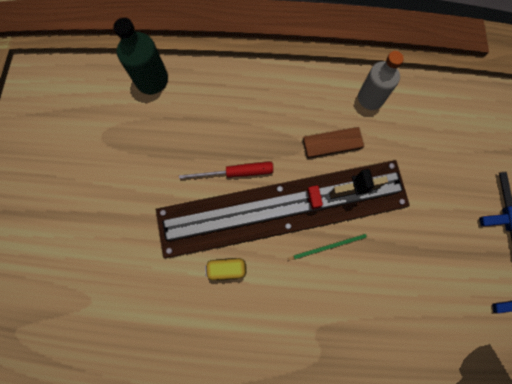

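The side view shows the black handle at (300,135) and the red clip at (279,180). In the top view they are at (364,181) and (315,197). The board spans (157,208) to (408,205), and pushing goes to the left in the top picture.

```bash
cat > h.py <<'E'
import numpy as np,cv2
def ray(cm,px):
    K,D=cm["camera_matrix"],cm["dist_coeffs"];R=cv2.Rodrigues(cm["rvec"])[0];t=cm["tvec"]
    u=cv2.undistortPoints(np.array(px,float).reshape(-1,1,2),K,D).reshape(-1,2)
    d=np.c_[u,np.ones(len(u))]@R; o=-R.T@t
    return o,d
def onz(cm,px,z):
    o,d=ray(cm,px); return o+d*((z-o[2])/d[:,2])[:,None]
def proj(cm,P):
    return cv2.projectPoints(np.array(P,float).reshape(-1,1,3),cm["rvec"],cm["tvec"],cm["camera_matrix"],cm["dist_coeffs"])[0].reshape(-1,2)
def big(m,n=1):
    k,l,s,c=cv2.connectedComponentsWithStats(m.astype(np.uint8))
    i=np.argsort(-s[1:,4])[:n]+1
    return [(l==j,s[j],c[j]) for j in i]
def maskred(im):
    h=cv2.cvtColor(im,cv2.COLOR_BGR2HSV); H,S,V=cv2.split(h); return ((H<6)|(H>174))&(S>180)&(V>110)
E
python3 - <<'E'
from bench import bot
from h import *
for n in("top","side"):
    cm=bot.camera_model(n); z=np.load(n+"0.npz"); im,d=z["im"],z["d"]
    H,S,V=cv2.split(cv2.cvtColor(im,cv2.COLOR_BGR2HSV))
    roi=np.zeros(V.shape,bool)
    if n=="top": roi[155:262,150:415]=1
    else: roi[115:320,160:340]=1
    dark=(V<95)&roi
    board=big(dark)[0]
    cs=cv2.findContours(board[0].astype(np.uint8),cv2.RETR_EXTERNAL,cv2.CHAIN_APPROX_NONE)[0]
    r=cv2.minAreaRect(max(cs,key=len)); b=cv2.boxPoints(r); print(n,"board",board[1],b.tolist())
    P=onz(cm,b,.012); print(P.round(4).tolist(), P.mean(0), [np.linalg.norm(P[i]-P[i-1]).round(4) for i in range(4)])
    for m,s,c in big(maskred(im)&roi,2): print("red",s,c,onz(cm,[c],.065), onz(cm,[c],.05))
    for m,s,c in big((V<40)&roi,3): print("black",s,c,onz(cm,[c],.131))
    v=im.copy(); v[dark]=(255,0,255); v[maskred(im)&roi]=(0,255,255); v[(V<40)&roi]=(255,255,0)
    x0,x1,y0,y1=(140,420,140,270) if n=="top" else (150,350,100,330)
    c=cv2.resize(np.hstack([im[y0:y1,x0:x1]] ),None,fx=2.5,fy=2.5,interpolation=0)
    cv2.imwrite(f"pics/{n}_z.png",c)
    cv2.imwrite(f"pics/{n}_m.png",cv2.resize(v[y0:y1,x0:x1],None,fx=2.5,fy=2.5,interpolation=0))
E
```

```text
top board [ 156  160  253   99 9293] [[152.9112091064453, 208.51275634765625], [399.2528076171875, 158.18490600585938], [409.64483642578125, 209.05105590820312], [163.30322265625, 259.37890625]]
[[0.5555, 0.2429, 0.012], [0.7027, -0.2456, 0.012], [0.5977, -0.2673, 0.012], [0.4587, 0.2088, 0.012]] [ 0.57862684 -0.0152908   0.012     ] [np.float64(0.1027), np.float64(0.5103), np.float64(0.1072), np.float64(0.496)]
red [226 162  47  12 380] [249.33684211 167.83947368] [[0.63940178 0.05742488 0.065     ]] [[0.64372516 0.0582006  0.05      ]]
red [309 186  13  21 178] [315.19662921 195.80898876] [[ 0.59668557 -0.06787984  0.065     ]] [[ 0.60003837 -0.06995125  0.05      ]]
black [161 171 243  74 836] [289.66866029 214.55741627] [[ 0.5471276  -0.01874442  0.131     ]]
black [330 165  63  34 658] [361.58206687 182.54863222] [[ 0.61131455 -0.13573272  0.131     ]]
black [170 206  21  11  83] [181.02409639 211.03614458] [[0.53767509 0.1590457  0.131     ]]
side board [ 162  124  173  196 7298] [[159.75, 291.8384094238281], [296.8145751953125, 118.92617797851562], [343.8621520996094, 156.22000122070312], [206.79757690429688, 329.1322326660156]]
[[0.551, 0.2398, 0.012], [0.7875, -0.3465, 0.012], [0.5943, -0.2889, 0.012], [0.4489, 0.2293, 0.012]] [ 0.59541357 -0.04157506  0.012     ] [np.float64(0.1026), np.float64(0.6322), np.float64(0.2016), np.float64(0.5382)]
red [192 194  37  30 399] [210.81704261 208.5914787 ] [[0.60259371 0.09204302 0.065     ]] [[0.61724614 0.08083885 0.05      ]]
red [269 170  21  11 135] [279.43703704 174.87407407] [[ 0.59219208 -0.06897085  0.065     ]] [[ 0.6065131  -0.08530504  0.05      ]]
black [289 125  19  26 353] [298.70254958 137.04532578] [[ 0.59011565 -0.11457147  0.131     ]]
black [182 281  22  21 245] [192.27346939 290.53877551] [[0.43340966 0.25638767 0.131     ]]
black [282 259  13  25 153] [287.90196078 270.97385621] [[0.37658134 0.14932968 0.131     ]]
```

View pics/top_m.png

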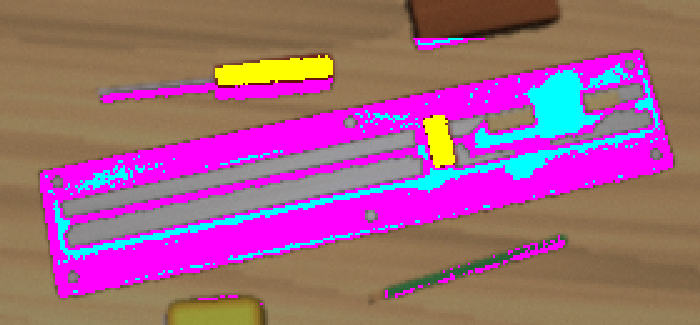

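View pics/top_z.png

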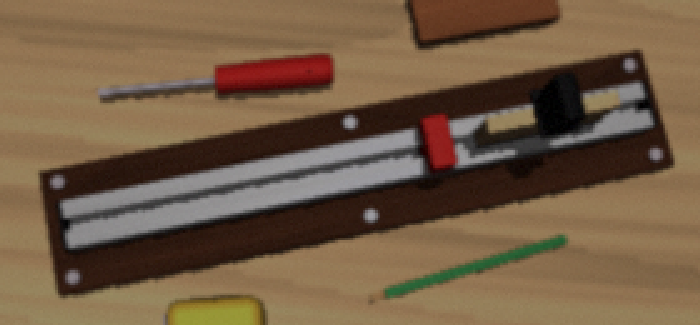

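View pics/side_z.png

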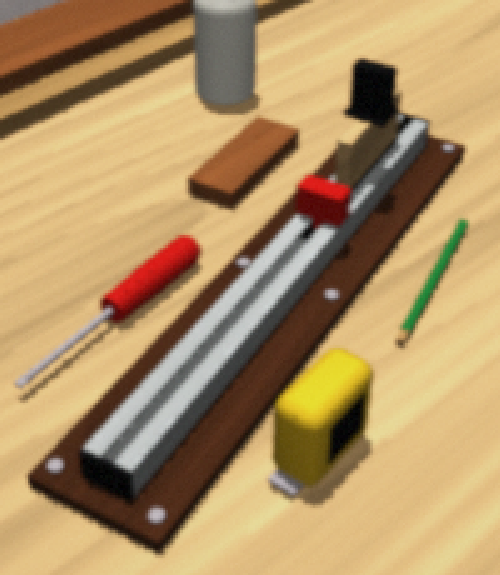

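```bash
python3 - <<'E'
from bench import bot
from h import *
cm=bot.camera_model("top"); cs=bot.camera_model("side")
o=np.array([140,140]);os_=np.array([150,100])
C=np.array([(40,172),(640,51),(673,165),(60,297)])/2.5+o
P=onz(cm,C,.012);print("top corners",P.round(4)[:,:2].tolist(),P.mean(0))
S=np.array([(57,182),(630,65),(349,122),(72,277),(656,154),(371,215)])/2.5+o
Q=onz(cm,S,.012);print("screws",Q.mean(0)); 
for a in((0,1),(3,4)):
    v=Q[a[0]]-Q[a[1]];print(np.degrees(np.arctan2(-v[0],v[1])),np.linalg.norm(v))
for a in((0,1),(3,2)):
    v=P[a[0]]-P[a[1]];print(np.degrees(np.arctan2(-v[0],v[1])),np.linalg.norm(v))
S2=np.array([(30,480),(160,550),(464,150)])/2.5+os_
print("side corners",onz(cs,S2,.012).round(4)[:,:2].tolist())
# handle top & clip top refined
def cen(cam,pts,z,off): 
    p=onz(cam,np.array(pts)/2.5+off,z);return p.mean(0).round(4)
print("handle side-top-edge",onz(cs,np.array([(358,60),(397,70)])/2.5+os_,.131).round(4).tolist())
print("clip top side",onz(cs,np.array([(299,183),(311,177),(353,186),(347,195)])/2.5+os_,.065).round(4).tolist())
print("clip top top",onz(cm,np.array([(422,118),(447,115),(455,165),(431,168)])/2.5+o,.065).round(4).tolist())
# depth points of handle
for n,c,r in(("top",cm,(345,160,385,195)),("side",cs,(285,120,312,150))):
    z=np.load(n+"0.npz");d=z["d"];im=z["im"];V=im.max(2)
    R=cv2.Rodrigues(c["rvec"])[0]
    ys,xs=np.mgrid[r[1]:r[3],r[0]:r[2]];px=np.c_[xs.ravel(),ys.ravel()]
    dd=d[ys,xs].ravel();oo,ry=ray(c,px);W=oo+ry*dd[:,None]
    k=(dd>0)&(V[ys,xs].ravel()<60)&(W[:,2]>.124)
    print(n,k.sum(),W[k].mean(0),W[k].min(0),W[k].max(0))
E
```

```text
top corners [[0.5555, 0.2367], [0.6972, -0.2387], [0.6038, -0.2663], [0.4599, 0.2076]] [ 0.57910385 -0.01519616  0.012     ]
screws [ 0.58025888 -0.01502359  0.012     ]
16.69840378710467 0.47211081310337827
16.69203596629963 0.47232454890752723
16.604668760029977 0.4960616469741199
16.89031515371261 0.4953253518758991
side corners [[0.5483, 0.2374], [0.4539, 0.2118], [0.5973, -0.2622]]
handle side-top-edge [[0.6316, -0.1455, 0.131], [0.6001, -0.1557, 0.131]]
clip top side [[0.6089, -0.0592, 0.065], [0.6083, -0.0719, 0.065], [0.578, -0.0867, 0.065], [0.573, -0.0745, 0.065]]
clip top top [[0.6119, -0.0552, 0.065], [0.6158, -0.0736, 0.065], [0.5787, -0.0814, 0.065], [0.575, -0.0639, 0.065]]
top 181 [ 0.61959815 -0.14515214  0.13064339] [ 0.60267867 -0.1560229   0.12430071] [ 0.63835579 -0.13536047  0.13393436]
side 85 [ 0.61413806 -0.14401167  0.12946075] [ 0.59950754 -0.15422568  0.12409203] [ 0.62955162 -0.13693158  0.1338575 ]
```

```bash
cat >> h.py <<'E'
psi=np.radians(16.7)
u=np.array([-np.sin(psi),np.cos(psi),0]); lat=np.array([np.cos(psi),np.sin(psi),0])
c0=np.array([0.577,-0.0145,0])
q=[-np.sin(psi/2),np.cos(psi/2),0,0]
def at(s,z): return (c0+s*u+np.array([0,0,z])).tolist()
E
python3 - <<'E'
from bench import bot
from h import *
bot.move_to(at(-.136,.19),q)
bot.movel(at(-.136,.097),v=.08)
f0=bot.read_contact_force();print(bot.read_t(),"F before",f0)
bot.gripper_close(40)
bot.sleep(.2)
f=bot.read_contact_force()-f0;p=bot.read_tcp_pos()
print(bot.read_t(),f,f@u,f@lat,bot.read_finger_gap(),p,(p-c0)@u,(p-c0)@lat)
im,d=bot.get_image("side");cv2.imwrite("pics/g1.png",cv2.resize(im[60:320,140:400],None,fx=2.3,fy=2.3))
E
```

```text
3.525 F before [-0.10123026 -0.23183669 -0.11349148]
4.3583 [-0.25436995 -1.91724227  2.53993103] -1.7632818961554602 -0.7945809950727339 0.18328385925118107 [ 0.61622175 -0.14492163  0.097283  ] -0.13619155831494634 8.944720937029641e-05
```

View pics/g1.png

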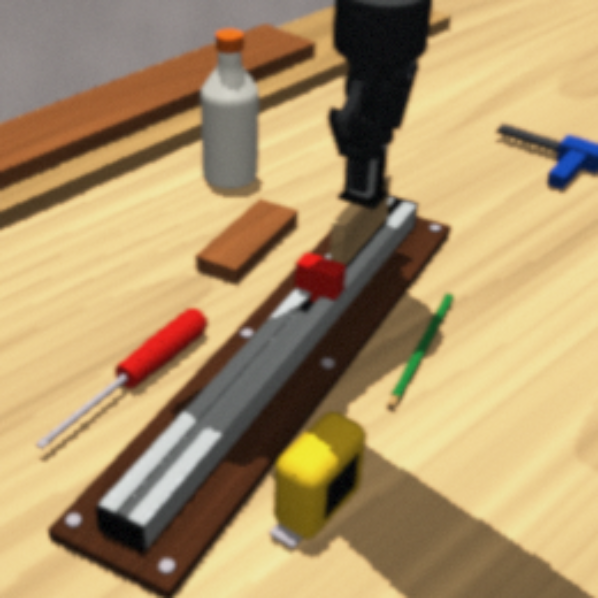

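The gripper holds the handle: the opening reads about 15.6 mm. In the picture the fingers close on the handle at about (362,190), with the clip ahead at (320,275). I'll start with short pushes to learn the friction levels.

```bash
cat >> h.py <<'E'
F0=np.array([-0.10123,-0.23184,-0.1135])
def seg(bot,s,v,sf):
    p=bot.read_tcp_pos(); 
    r=bot.movel(at(s,.097),v=v,stop_force=sf)
    f=np.array(bot.read_contact_force())-F0;p=bot.read_tcp_pos()
    print("t%.2f stop %s s=%.4f lat=%.4f Fu=%.2f Flat=%.2f Fz=%.2f gap %.3f"%(bot.read_t(),r,(p-c0)@u,(p-c0)@lat,f@u,f@lat,f[2],bot.read_finger_gap()),flush=True)
    return r,f@u
E
python3 - <<'E'
from bench import bot
from h import *
for s in (-.130,-.124,-.118,-.110,-.102):
    r,f=seg(bot,s,.015,7)
    if r or f<-7: break
E
```

```text
t4.96 stop False s=-0.1297 lat=0.0001 Fu=1.07 Flat=-0.49 Fz=3.88 gap 0.180
t5.51 stop False s=-0.1238 lat=0.0001 Fu=0.29 Flat=-1.86 Fz=6.25 gap 0.182
t6.06 stop False s=-0.1178 lat=0.0001 Fu=-0.55 Flat=-1.81 Fz=6.31 gap 0.179
t6.74 stop False s=-0.1101 lat=0.0001 Fu=-4.58 Flat=-0.70 Fz=5.20 gap 0.183
t7.42 stop False s=-0.1020 lat=0.0001 Fu=-3.34 Flat=-2.19 Fz=5.19 gap 0.180
```

```bash
cat >> h.py <<'E'
def avg(bot,n=6):
    L=[]
    for i in range(n):
        L.append((np.array(bot.read_contact_force())-F0)@u); bot.sleep(.02)
    return np.mean(L),np.std(L)
E
python3 - <<'E'
from bench import bot
from h import *
print(avg(bot,8))
s=-.102
while s<.08 and bot.read_t()<30:
    s+=.008
    r,f=seg(bot,s,.02,5)
    m,sd=avg(bot,4); print("   avg %.2f sd %.2f"%(m,sd),flush=True)
    if r or m<-6: break
E
```

```text
(np.float64(-3.178587510282335), np.float64(0.4221926163391932))
t8.11 stop False s=-0.0939 lat=0.0001 Fu=-2.90 Flat=-0.49 Fz=5.95 gap 0.182
   avg -2.83 sd 0.25
t8.72 stop False s=-0.0859 lat=0.0001 Fu=-3.35 Flat=-0.91 Fz=5.82 gap 0.182
   avg -2.55 sd 0.58
t9.34 stop False s=-0.0779 lat=0.0001 Fu=-2.68 Flat=-1.93 Fz=5.57 gap 0.181
   avg -2.73 sd 0.35
t9.96 stop False s=-0.0698 lat=0.0001 Fu=-2.69 Flat=-1.55 Fz=5.92 gap 0.182
   avg -2.57 sd 0.44
t10.57 stop False s=-0.0619 lat=0.0000 Fu=-3.79 Flat=-1.00 Fz=5.80 gap 0.181
   avg -3.27 sd 0.51
t11.19 stop False s=-0.0538 lat=0.0000 Fu=-2.03 Flat=-2.08 Fz=5.93 gap 0.180
   avg -2.78 sd 0.84
t11.81 stop False s=-0.0458 lat=0.0000 Fu=-2.81 Flat=-0.06 Fz=5.44 gap 0.182
   avg -2.92 sd 0.19
t12.43 stop False s=-0.0378 lat=0.0000 Fu=-2.33 Flat=-1.34 Fz=6.59 gap 0.183
   avg -2.57 sd 0.24
t13.04 stop False s=-0.0298 lat=0.0000 Fu=-2.93 Flat=-1.50 Fz=6.00 gap 0.181
   avg -2.83 sd 0.11
t13.66 stop False s=-0.0218 lat=0.0000 Fu=-2.31 Flat=-0.96 Fz=6.59 gap 0.183
   avg -2.95 sd 0.39
t14.28 stop False s=-0.0138 lat=0.0000 Fu=-3.23 Flat=-2.51 Fz=5.73 gap 0.187
   avg -3.10 sd 0.39
t14.73 stop True s=-0.0076 lat=0.0000 Fu=-0.19 Flat=0.44 Fz=2.43 gap 0.182
   avg -0.46 sd 0.44
```

The move stopped early with the push force relaxed, so I'll go on in fine steps.

```bash
python3 - <<'E'
from bench import bot
from h import *
p=bot.read_tcp_pos();print(((p-c0)@u),avg(bot,6))
s=(p-c0)@u
for k in range(8):
    s+=.001
    r,f=seg(bot,s,.008,6)
    m,sd=avg(bot,6); print("   avg %.2f sd %.2f"%(m,sd),flush=True)
    if r or m<-6.5: break
im,d=bot.get_image("side");cv2.imwrite("pics/g2.png",cv2.resize(im[60:320,140:400],None,fx=2.3,fy=2.3))
E
```

```text
-0.007776038009686929 (np.float64(0.34139915937737136), np.float64(0.5213171303717854))
t15.17 stop True s=-0.0081 lat=-0.0000 Fu=-1.35 Flat=-0.92 Fz=3.02 gap 0.186
   avg -0.64 sd 0.38
```

View pics/g2.png

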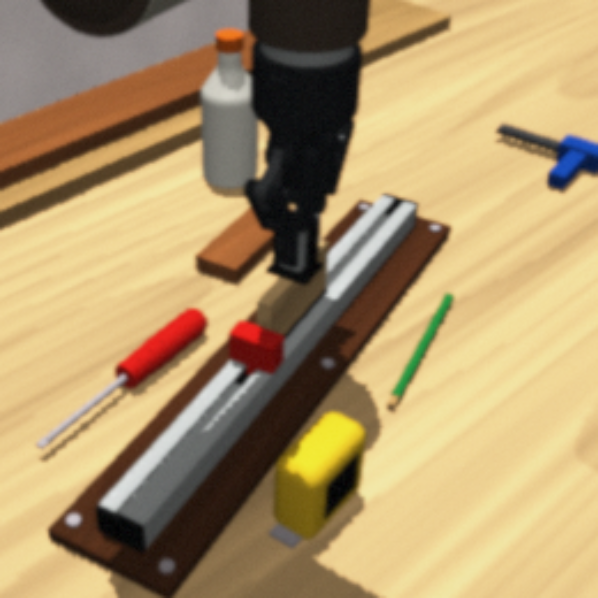

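The picture shows the panel's nose against the clip at about (255,345), and the force there rises steeply. It relaxes whenever the stop trips, which fits the clip having met the tight spot. Free sliding read about 0 instead of -1.5 N, and pushing the clip read -2.8 instead of -4.5 N, so the reading is biased by about +1.5 N. I'll step in and hold, limiting the reading to about -9.5.

```bash
python3 - <<'E'
from bench import bot
from h import *
s=-.0081
m,sd=avg(bot,4)
for k in range(14):
    s+=.0005
    r,f=seg(bot,s,.005,max(3,9.5+m))
    m,sd=avg(bot,6); print("   cmd %.4f avg %.2f sd %.2f"%(s,m,sd),flush=True)
    if r or m<-8: break
E
```

```text
t15.64 stop False s=-0.0080 lat=-0.0000 Fu=-3.37 Flat=-0.71 Fz=3.52 gap 0.185
   cmd -0.0076 avg -3.69 sd 0.33
t15.99 stop False s=-0.0079 lat=0.0000 Fu=-5.39 Flat=-0.83 Fz=4.18 gap 0.182
   cmd -0.0071 avg -5.78 sd 0.48
t16.34 stop False s=-0.0078 lat=-0.0000 Fu=-8.09 Flat=-1.52 Fz=3.87 gap 0.182
   cmd -0.0066 avg -7.53 sd 0.50
t16.69 stop False s=-0.0075 lat=-0.0000 Fu=-9.25 Flat=-0.61 Fz=3.61 gap 0.181
   cmd -0.0061 avg -8.48 sd 0.45
```

```bash
python3 - <<'E'
from bench import bot
from h import *
m=-8.5
for s in(-.0056,-.0051):
    r,f=seg(bot,s,.005,3.5)
    m,sd=avg(bot,6); print("   cmd %.4f avg %.2f sd %.2f"%(s,m,sd),flush=True)
    if r or m<-9: break
bot.sleep(.5); print(avg(bot,6))
E
```

```text
t17.04 stop False s=-0.0071 lat=-0.0000 Fu=-9.05 Flat=-0.96 Fz=3.94 gap 0.180
   cmd -0.0056 avg -9.16 sd 0.35
(np.float64(-9.392445720488645), np.float64(0.5815819157959229))
```

Once moving, the force rises at about 2 N/mm, which matches the lump's spring rate. The push reads 9.4 N held, about 6.5 N of it on the lump. Now I'll draw back.

```bash
python3 - <<'E'
from bench import bot
from h import *
seg(bot,-.012,.01,None)
seg(bot,-.0345,.025,None)
bot.sleep(.3)
print(avg(bot))
bot.open_gripper(); bot.sleep(.3)
bot.movel(at(-.0345,.2),v=.1)
p=bot.read_tcp_pos(); bot.move_to(at(-.23,.25),q)
print(bot.read_t())
for n in("side","top"):
    im,d=bot.get_image(n);np.savez(n+"1.npz",im=im,d=d)
    x0,x1,y0,y1=(140,420,140,270) if n=="top" else (150,350,100,330)
    cv2.imwrite(f"pics/{n}_e.png",cv2.resize(im[y0:y1,x0:x1],None,fx=2.5,fy=2.5,interpolation=0))
E
```

```text
t18.53 stop False s=-0.0112 lat=-0.0000 Fu=2.03 Flat=-0.71 Fz=6.28 gap 0.183
t19.58 stop False s=-0.0338 lat=0.0000 Fu=0.12 Flat=-1.29 Fz=7.50 gap 0.182
(np.float64(0.8531250177532942), np.float64(0.33546478000556756))
22.975
```

View pics/side_e.png

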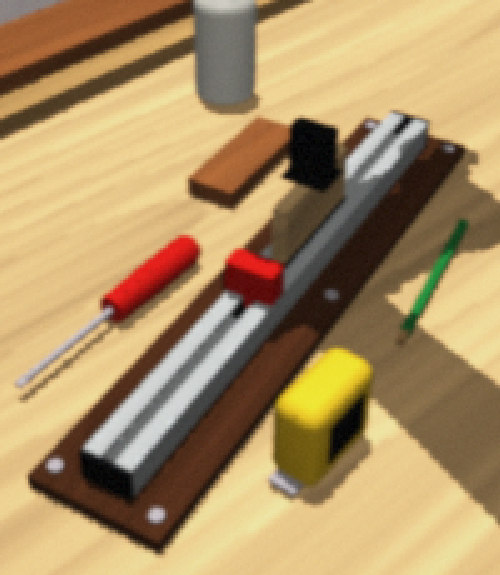

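View pics/top_e.png

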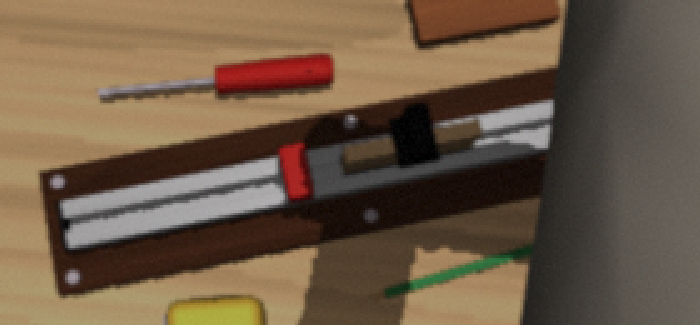

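```bash
python3 - <<'E'
from bench import bot
from h import *
cm=bot.camera_model("top");o=np.array([140,140])
def S(pts,z): return ((onz(cm,np.array(pts)/2.5+o,z)-c0)@u).round(4)
t=S([(305,144),(312,197)],.065);n=S([(342,149),(346,172)],.09);c=S([(278,147),(287,201)],.065)
print("tail",t,"nose",n,"front",c,"gap",t.mean()-n.mean())
a=np.load("top0.npz")["im"];b=np.load("top1.npz")["im"]
for nm,f in(("red",maskred),):
    for im in(a,b):
        r=f(im); r[:, :150]=0; r[:, 420:]=0
        for m,s,cc in big(r,2): print(cc,onz(cm,[cc],.065),((onz(cm,[cc],.065)-c0)@u))
E
```

```text
tail [0.0396 0.0427] nose [0.0161 0.0169] front [0.0593 0.061 ] gap 0.024650000000000005
[249.33684211 167.83947368] [[0.63940178 0.05742488 0.065     ]] [0.05095946]
[315.19662921 195.80898876] [[ 0.59668557 -0.06787984  0.065     ]] [-0.05678527]
[249.65882353 168.14352941] [[0.63886639 0.0567738  0.065     ]] [0.05048969]
[256.81132075 207.55974843] [[0.56580128 0.03706235 0.065     ]] [0.05260565]
```

```bash
python3 - <<'E'
from bench import bot
bot.sign_off(); print(bot.read_t())
E
```

```text
the job is handed in; nothing more can be done
the job is handed in; nothing more can be done
```

I slid the panel by its handle until the clip came up firmly against the tight spot, drew it back about 25 mm, let go and handed the job in. No verdict was reported. The clock read about 23 s just before hand-in.

- **Tight spot:** it lies about 60–63 mm on the y+ side of the track's middle. Once moving, the force rose at about 2 N/mm, which matches the lump's springiness.
- **Push:** I held a reading of about 9.4 N, steady for more than 0.5 s. The reading seemed to be about 1.5 N low, so the true push was probably nearer 11 N. I estimate about 6.5 N of it was on the tight spot, above the 4 N needed and well under 16 N.
- **Final gap:** the top view gives about 24.7 mm from nose to clip.
- **Clip:** its front face now stands at about 60 mm, 2–3 mm back from where it was pressed, which fits the expected spring-back. I could not measure directly that it still touches the lump.
- **Bystanders:** all four look unmoved in the last side view. In the last top view the arm hid the pencil's far end. I measured only the screwdriver handle, which had shifted by less than 1 mm.

**Disagreements:** the two cameras differed by about 5 mm in world x on the track's position, so I used a value between them. Two early push moves tripped their stop force as the clip met the lump and then relaxed, so I finished the press in 0.5 mm steps.

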